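Press the terminal block home and slide the cover shut

ROBOT

A 7-joint arm with a two-finger parallel gripper is mounted at the origin on the work surface. World frame = base frame: x ahead of the robot, y to its left, z up, the work surface at z = 0. Lengths are in m, angles in rad, forces in N, time in s.
With the tool pointing down it reaches from about 0.4 to 0.9 m from the base axis. Payload 5.5 kg.
Tool frame: the origin (TCP) lies on the front face of the gripper's body, between the roots of the fingers; the fingertips stand 73 mm ahead of it and the grasp point (between the pads) lies 54 mm ahead of it; z points along the fingers, y is the line along which they close (so a half turn about z gives the same grasp; the last joint's range is limited). The gripper opens to 85 mm and grips with 20 to 120 N. Pads are 22 mm wide; open, the fingers measure 114 mm over their backs; the gripper's body (76 mm by 85 mm) begins 54 mm behind the grasp point. The pads swing forward as they close: fully open they stand 13 mm farther back than shut.
Start: joints at [1.374, 0.501, -0.427, 1.55, 0.221, 1.138, -0.21], TCP at [0.288, -0.582, 0.304] pointing down, gripper open.
Joint ranges: [-2.88, 2.88], [-0.31, 2.03], [-1.54, 1.56], [0.2, 2.42], [-1.41, 4.55], [0.19, 2.02], [-2.57, 2.57]. Speed limits (rad/s): [2.57, 2.57, 3.14, 3.14, 3.14, 3.14, 3.14].

INTERFACE

Orientations are given as a unit quaternion [w, x, y, z].
In Python, from workcell import r, camera, ticket gives the robot as it stands.
- The arm moves only by the tool jog_arm, never from a script. Its argument "targets" is a list of rows, each a list of 3 entries, a list of its own where there are three numbers: the closure, from -1 (fully open) to 1 (shut), then the shift along the tool's x, y, z in m, then the turn, a rotation vector about the tool's x, y, z in degrees. A call has exactly 5 rows; each row shifts and turns the commanded pose from where the row before left it, along the tool's axes as they then stand; what a row does not reach is not made up. A row lasts 1/12 s, in which the tool goes at most 41.7 mm and 7.16 degrees, less where a joint would pass 70% of its speed; a pose out of reach is approached as far as the arm can. A call with a gripper value outside its range is refused whole. The fingers move at their own pace and stop on an object; the grip force is fixed at half the most. Time passes only in rows, so rows that do not move let the fingers close, or fill a call up. It gives the time, the measured TCP pose, the force, the opening and the grip force at its end, in the units of the state.
- r.read_state(): the state, without advancing time (a new reading comes with each control period).
- camera(name): name is "scene" or "top"; returns a dict with "image" (384x512x3 uint8, red, green, blue), "z_map" (384x512 float32, m along the optical axis (not along the pixel's ray), 0 where there is no reading), "mtx" (3x3 intrinsics, pixels), "k1" (the pictures are not rectified: a ray, as slopes to the right and down, at radius r is drawn at 1 + k1 r^2 times it, then the intrinsics apply), "position" and "rotation" of the camera in the world. Camera axes: x right, y down, z forward; pixel columns grow to the right and rows downward; lengths in m; the calibration is good to about 2 mm. A picture is of the moment at which its call begins.
- ticket.close_job(): hands the job in; it is judged then, once.
The state is a dict: "time_s": time; "q": joint angles; "qvel": joint speeds; "joint_efforts": joint torques, N m; "ee_pos": TCP position; "eef_rot": TCP orientation; "force": force on the tool from outside, world axes, zero at the start; "wrist_torque": the same for the moment, N m; "width": finger opening in m; "gripper_force": force on a finger pad.
Only numpy, scipy, OpenCV 4.12 (cv2) and the standard library are available. Lean on these libraries where they do the work, as an engineer would, in place of code of your own. Each camera call takes 0.05 s, during which the arm holds its last target. There are 200 camera calls.

TASK

Put the terminal block into the recess of the aluminium controller housing and press it firmly down until it is flush with the rim. Then slide the steel cover all the way over it until it is fully closed. Leave the other two modules and the sealant bottle where they are.

Things in the scene. Friction and masses are not known exactly. Their poses are not given: they have to be found in the camera images.
- terminal_block: The part to fit: grey plastic terminal block, 50 (its x) x 90 (its y) x 45 mm high, square edges, 0.13 to 0.23 kg, with a row of six small screws along each long edge of its top. Origin: centre of its underside; z up. It lies upright on the bench; either way round fits the recess. It is told from the two other grey modules by its size.
- block_top (a point): Centre of the top face of the terminal block (45 mm above its origin).
- housing: Cast aluminium controller housing bolted to the bench, 106 mm wide (its x), 262 mm long (its y, from -66 to +196 mm), flat top (rim) 62 mm above the bench. Origin: on the bench under the centre of the recess. The recess is 56 mm (x) x 96 mm (y), open at the top, its side walls straight; the cover parks on the solid part at +y. Low bolted feet stand out 25 mm at the four corners.
- recess_mouth (a point): Centre of the recess's mouth, at the height of the rim; axes as the housing's.
- contact_plate (a joint): Stiff contact plate inside the recess, on which the block lands. 0 m: up, 26.5 mm below the rim, so that the block on it stands about 19 mm proud of the rim; 0.020 m: down at its stop, the block then 1.5 mm below the rim (flush). It takes about 10 N to push down and stays where it is left; the weight of the block does not move it.
- cover (a joint): Flat steel slide cover on the housing, 118 mm (x) x 112 mm (y), riding 2 mm above the rim, 4 mm thick, its skirts running down the outside of the housing. 0 m: fully closed, centred over the recess; it slides open along the housing's +y, up to 0.135 m; the recess is fully clear above 0.104 m. About 2.5 N of friction; it stays where it is left.
- cover_tab (a point): Centre of the top edge of the cover's upright grip tab, in the middle of the cover. The tab is 60 mm wide (housing x), 12 mm thick (housing y) and stands 24 mm above the cover's plate; its top is 92 mm above the bench.
- long_module: Another grey module, not to be used: 36 x 125 x 45 mm, long and slim, too long for the recess. Origin: centre of its underside.
- square_module: Another grey module, not to be used: 64 x 64 x 45 mm, square, too wide for the recess. Origin: centre of its underside.
- sealant: Small white bottle of sealant, 40 mm in diameter, 85 mm high, a bystander. Origin: centre of its underside.
Mind the look-alikes: they are no part of the job. Leave any turquoise or yellow look-alike of the terminal_block alone.

How it is judged:
By the outcome, as a careful person would: the job done as asked, in the order asked, and still so for the second after the job is handed in, with the robot touching nothing.
It also fails if it takes over 64 s, if anything falls off the work surface, if the arm or the gripper's body presses on something with over 40 N, if the wrist force passes 120 N, or if a joint passes its speed limit or range.

## Working session

There is one attempt and no reset: what is moved stays moved. The work goes in short steps, Python scripts to look and compute and a tool call to move; the robot and the scene stay as the last step left them, time stands still between calls to the robot, and variables do not carry over. Pictures are saved under pics/ and viewed, at most 10 in all, crops included, and the job is handed in when it is done.

Besides the shell and the picture viewer there is one more tool, called after "Call:" by a JSON object that holds its "op" and its "data", one argument or row to a line. jog_arm: Moves the arm, as the interface text tells. Its arguments: {"type":"object","properties":{"targets":{"type":"array"}},"required":["targets"]}

```bash
ls; mkdir -p pics; cat > h.py <<'E'
import numpy as np, cv2
from workcell import r, camera, ticket
def snap(n):
    c=camera(n); c['rotation']=np.array(c['rotation']); return c
def cloud(c):
    """world xyz per pixel"""
    K=np.array(c['mtx']); z=c['z_map']; h,w=z.shape
    u,v=np.meshgrid(np.arange(w),np.arange(h))
    p=cv2.undistortPoints(np.stack([u,v],-1).reshape(-1,1,2).astype(np.float64),K,np.array([c['k1'],0,0,0,0.]))
    p=p.reshape(h,w,2)
    P=np.dstack([p*z[...,None],z])
    R=c['rotation']
    if R.shape!=(3,3):
        from scipy.spatial.transform import Rotation as Ro
        R=Ro.from_quat(np.roll(R,-1)).as_matrix()
    X=P@R.T+np.array(c['position']); X[z==0]=np.nan
    return X
E
python3 - <<'E'
from h import *
s=r.read_state(); print(s)
for n in ['top','scene']:
    c=snap(n); cv2.imwrite(f'pics/{n}0.png',c['image'][...,::-1]); np.savez(f'{n}0.npz',**c); print(n,c['position'],c['rotation'],c['k1'],c['mtx'])
E
```

```text
pics
{'time_s': 0.0, 'q': array([ 1.37421569,  0.5018917 , -0.4268159 ,  1.55146159,  0.22083072,
        1.1383108 , -0.21028543]), 'qvel': array([-0.00097426, -0.00039024,  0.00055911,  0.00045208, -0.00019828,
       -0.00034322,  0.00091375]), 'joint_efforts': array([ 1.79641006e-04, -5.69520235e+01, -5.81614271e+00, -2.80940598e+01,
        1.05877110e-02,  1.21013587e-02,  1.13673870e-06]), 'ee_pos': array([ 0.2881515 , -0.58201269,  0.30282908]), 'eef_rot': array([-9.81496871e-04,  9.73678793e-01,  2.27922366e-01, -1.99859419e-04]), 'force': array([ 0.54632546,  0.99266869, -0.61311828]), 'wrist_torque': array([ 0.03390206,  0.00346694, -0.04149646]), 'gripper_force': 0.0, 'width': 0.08564913911239376}
top [0.27616706 0.06996441 1.14314376] [-0.0666645   0.70639829 -0.70161667  0.06550835] -0.01561339287578996 [[368.96842141   0.         261.68272097]
 [  0.         368.96842141 193.46531001]
 [  0.           0.           1.        ]]
scene [1.54837585 0.51925504 0.83852644] [-0.26512827  0.47254576  0.73872598 -0.40086336] -0.045834652919228634 [[464.32316771   0.         253.83177529]
 [  0.         464.32316771 183.62420613]
 [  0.           0.           1.        ]]
```

View pics/top0.png

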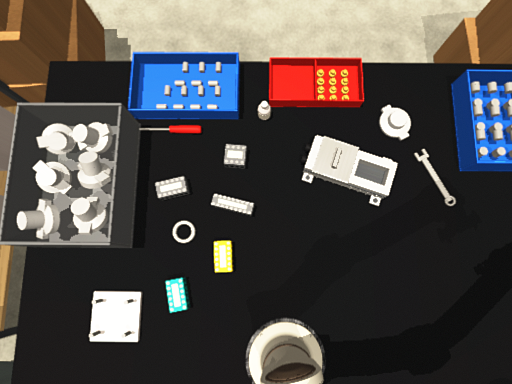

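View pics/scene0.png

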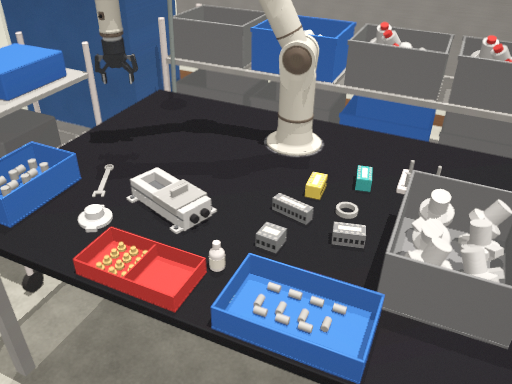

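The three grey modules in the top picture are at (172,187), (232,204) and (235,154). The one at (172,187) looks like 50x90. The one at (232,204) is long and slim, and the one at (235,154) is square. The turquoise (177,295) and yellow (223,256) parts are look-alikes. The housing is at (350,165), with its recess at (373,172) and its cover open towards (330,155). Next I'll measure them and view an enlarged crop.

```bash
python3 - <<'E'
from h import *
c=dict(np.load('top0.npz')); X=cloud(c); im=c['image']
Z=X[...,2]
print('bench z', np.nanmedian(Z[230:330,300:450]))
def rect(m,name):
    pts=X[m][:,:2].astype(np.float32); (cx,cy),(a,b),an=cv2.minAreaRect(pts)
    box=cv2.boxPoints(((cx,cy),(a,b),an)); e=[box[1]-box[0],box[2]-box[1]]; L=max(e,key=lambda v:np.hypot(*v))
    print(name,m.sum(),'c',np.round([cx,cy],4),'size',np.round([a,b],4),'long axis deg',np.round(np.degrees(np.arctan2(L[1],L[0])),2),'z',np.nanmedian(Z[m]).round(4))
for n,(u,v) in dict(term=(172,187),long=(232,204),sq=(235,154)).items():
    m=np.zeros(Z.shape,bool); w=28; m[v-w:v+w,u-w:u+w]=True
    m&=(Z>0.035)&(Z<0.06)
    k,l=cv2.connectedComponents(m.astype(np.uint8)); rect(l==l[v,u],n)
sub=np.zeros(Z.shape,bool); sub[120:215,290:405]=True
for n,lo,hi in [('rim',.056,.0645),('plate',.0655,.073),('tab',.080,.1),('all',.05,.1),('recess',.02,.045)]:
    m=sub&(Z>lo)&(Z<hi); 
    k,l,st,_=cv2.connectedComponentsWithStats(m.astype(np.uint8)); i=1+st[1:,4].argmax(); rect(l==i,n)
m=np.zeros(Z.shape,bool); m[90:125,250:280]=True; m&=Z>.03; rect(m,'sealant')
a=cv2.resize(im[135:225,145:265],None,fx=3.3,fy=3.3,interpolation=cv2.INTER_CUBIC); b=cv2.resize(im[120:215,295:405],None,fx=3.3,fy=3.3,interpolation=cv2.INTER_CUBIC)
h=max(a.shape[0],b.shape[0]); f=lambda q:cv2.copyMakeBorder(q,0,h-q.shape[0],0,0,0)
cv2.imwrite('pics/crop1.png',np.hstack([f(a),f(b)])[...,::-1])
E
```

```text
bench z -0.0008579852412217148
term 503 c [0.5032 0.3506] size [0.0512 0.0905] long axis deg -76.19 z 0.045
long 496 c [0.4524 0.1627] size [0.1249 0.0358] long axis deg 76.4 z 0.045
sq 431 c [0.6074 0.1575] size [0.0641 0.0654] long axis deg -3.14 z 0.0453
rim 816 c [ 0.5493 -0.2627] size [0.1261 0.1086] long axis deg 71.05 z 0.0614
plate 1167 c [ 0.5871 -0.1487] size [0.1184 0.1199] long axis deg -18.7 z 0.0682
tab 88 c [ 0.5862 -0.1483] size [0.0123 0.0584] long axis deg -19.74 z 0.0909
all 2686 c [ 0.5706 -0.1975] size [0.2634 0.1199] long axis deg 71.17 z 0.0652
recess 490 c [ 0.5527 -0.2624] size [0.0923 0.0519] long axis deg 70.76 z 0.0334
sealant 219 c [0.7735 0.0576] size [0.0453 0.08  ] long axis deg -39.05 z 0.0533
```

View pics/crop1.png

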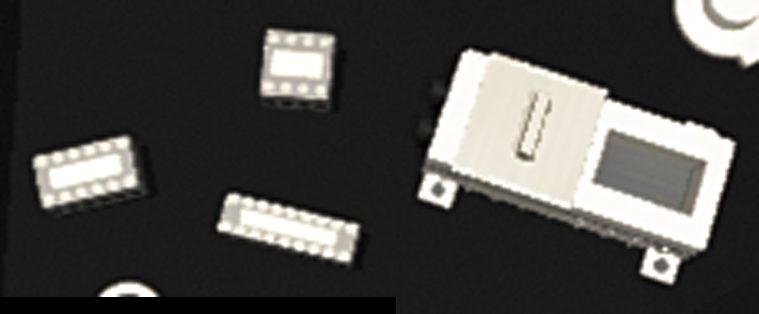

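The crop confirms it. The left module, at (172,187) in the top picture and 51x90 mm, is the terminal block. The 36x125 and 64x65 modules are the decoys, and the cover is about 117 mm open with the recess clear. I'll refine the block and recess-mouth poses with both cameras.

```bash
cat >> h.py <<'E'
def onplane(c,m,z):
    from scipy.spatial.transform import Rotation as Ro
    v,u=np.nonzero(m); p=cv2.undistortPoints(np.stack([u,v],-1).reshape(-1,1,2).astype(float),np.array(c['mtx']),np.array([c['k1'],0,0,0,0.]))[:,0]
    R=Ro.from_quat(np.roll(c['rotation'],-1)).as_matrix(); d=np.c_[p,np.ones(len(p))]@R.T; o=np.array(c['position'])
    return (o+d*((z-o[2])/d[:,2])[:,None])[:,:2]
def big(m):
    k,l,st,_=cv2.connectedComponentsWithStats(m.astype(np.uint8)); return l==1+st[1:,4].argmax()
def rep(n,P):
    (cx,cy),(a,b),an=cv2.minAreaRect(P.astype(np.float32)); w,V=np.linalg.eigh(np.cov(P.T)); L=V[:,1]*np.sign(V[1,1])
    print(n,len(P),'mean',P.mean(0).round(4),'rect',np.round([cx,cy,a,b],4),'pca deg',np.degrees(np.arctan2(L[1],L[0])).round(2),'pca size',np.sqrt(12*w).round(4))
E
python3 - <<'E'
from h import *
for n in ['top','scene']:
    c=dict(np.load(n+'0.npz')); X=cloud(c); Z=X[...,2]
    near=lambda x,y,R:np.hypot(X[...,0]-x,X[...,1]-y)<R
    rep(n+' block',onplane(c,big(near(.503,.351,.06)&(Z>.0415)&(Z<.055)),.045))
    rim=near(.55,-.26,.1)&(Z>.056)
    hole=big(near(.55,-.26,.062)&(Z<.057)&(cv2.morphologyEx(rim.astype(np.uint8),cv2.MORPH_CLOSE,np.ones((61,61)))>0)) if n=='top' else big(near(.55,-.26,.058)&(Z<.057)&(Z>.02)&(np.abs((X[...,0]-.55)*.946-(X[...,1]+.26)*.326)<.04))
    rep(n+' mouth',onplane(c,hole,.062))
    rep(n+' tab',onplane(c,big(near(.586,-.148,.06)&(Z>.087)&(Z<.1)),.092))
E
```

```text
top block 468 mean [0.5037 0.3504] rect [0.5032 0.3502 0.051  0.0907] pca deg 103.71 pca size [0.0503 0.0911]
top mouth 546 mean [ 0.5492 -0.2578] rect [ 0.55   -0.2566  0.0987  0.0545] pca deg 71.09 pca size [0.0544 0.0954]
top tab 82 mean [ 0.5864 -0.1483] rect [ 0.5866 -0.1481  0.0121  0.0597] pca deg 160.45 pca size [0.0125 0.0598]
scene block 352 mean [0.5084 0.3495] rect [0.5094 0.3488 0.0545 0.089 ] pca deg 104.86 pca size [0.0525 0.0902]
scene mouth 245 mean [ 0.5538 -0.2562] rect [ 0.5532 -0.2579  0.0928  0.054 ] pca deg 70.3 pca size [0.0517 0.0888]
scene tab 61 mean [ 0.5928 -0.148 ] rect [ 0.5933 -0.1469  0.017   0.0616] pca deg 161.91 pca size [0.0168 0.0606]
```

Call:
{"op": "jog_arm", "data": {
  "targets": [
    [-1, [0.03, -0.02, 0], [0, 0, -7]],
    [-1, [0.03, -0.02, 0], [0, 0, -7]],
    [-1, [0.03, -0.02, 0], [0, 0, -7]],
    [-1, [0.035, -0.01, 0], [0, 0, -7]],
    [-1, [0.035, -0.01, 0], [0, 0, -7]]
  ]
}}

```text
time_s: 0.52
ee_pos: [0.3596, -0.4149, 0.3035]
eef_rot: [-0.0, 0.859, 0.513, 0.0]
force: [1.1, 0.1, 0.9]
width: 0.085
gripper_force: 0.0
```

```bash
cat > plan.py <<'E'
import sys,json,numpy as np
from workcell import r
# usage: plan.py "x y z yaw n" ... : rows in tool axes from the measured pose (tool pointing down)
s=r.read_state(); w,x,y,z=s['eef_rot']; p=np.array(s['ee_pos']); yaw=2*np.degrees(np.arctan2(y,x))
print('now',p.round(4),'yaw',round(yaw,2),'tilt',np.round([w,z],4))
for a in sys.argv[1:]:
    *t,ty,n=map(float,a.split()); n=int(n); t=np.array(t)
    dy=((ty-yaw+180)%360-180)/n; st=(t-p)/n; rows=[]
    for i in range(n):
        c,q=np.cos(np.radians(yaw)),np.sin(np.radians(yaw))
        rows.append([[round(v,4) for v in (st[0]*c+st[1]*q, st[0]*q-st[1]*c, -st[2])],[0,0,round(-dy,2)]]); yaw+=dy
    p=t; print(a); [print(' ',json.dumps(k)) for k in rows]
E
python3 plan.py "0.48 -0.22 0.26 82 5" "0.53 -0.02 0.22 103.7 5" "0.52 0.17 0.20 103.7 5" "0.505 0.350 0.16 103.7 5" "0.505 0.350 0.093 103.7 5"
```

```text
now [ 0.3596 -0.4149  0.3035] yaw 61.69 tilt [-0.0001  0.0001]
0.48 -0.22 0.26 82 5
  [[0.0457, 0.0027, 0.0087], [0, 0, -4.06]]
  [[0.0454, 0.0059, 0.0087], [0, 0, -4.06]]
  [[0.0449, 0.0091, 0.0087], [0, 0, -4.06]]
  [[0.0441, 0.0123, 0.0087], [0, 0, -4.06]]
  [[0.0432, 0.0154, 0.0087], [0, 0, -4.06]]
0.53 -0.02 0.22 103.7 5
  [[0.041, 0.0043, 0.008], [0, 0, -4.34]]
  [[0.0406, 0.0074, 0.008], [0, 0, -4.34]]
  [[0.0399, 0.0105, 0.008], [0, 0, -4.34]]
  [[0.039, 0.0135, 0.008], [0, 0, -4.34]]
  [[0.0378, 0.0164, 0.008], [0, 0, -4.34]]
0.52 0.17 0.20 103.7 5
  [[0.0374, 0.0071, 0.004], [0, 0, 0.0]]
  [[0.0374, 0.0071, 0.004], [0, 0, 0.0]]
  [[0.0374, 0.0071, 0.004], [0, 0, 0.0]]
  [[0.0374, 0.0071, 0.004], [0, 0, 0.0]]
  [[0.0374, 0.0071, 0.004], [0, 0, 0.0]]
0.505 0.350 0.16 103.7 5
  [[0.0357, 0.0056, 0.008], [0, 0, 0.0]]
  [[0.0357, 0.0056, 0.008], [0, 0, 0.0]]
  [[0.0357, 0.0056, 0.008], [0, 0, 0.0]]
  [[0.0357, 0.0056, 0.008], [0, 0, 0.0]]
  [[0.0357, 0.0056, 0.008], [0, 0, 0.0]]
0.505 0.350 0.093 103.7 5
  [[0.0, 0.0, 0.0134], [0, 0, 0.0]]
  [[0.0, 0.0, 0.0134], [0, 0, 0.0]]
  [[0.0, 0.0, 0.0134], [0, 0, 0.0]]
  [[0.0, 0.0, 0.0134], [0, 0, 0.0]]
  [[0.0, 0.0, 0.0134], [0, 0, 0.0]]
```

Call:
{"op": "jog_arm", "data": {
  "targets": [
    [-1, [0.039, 0.003, 0.008], [0, 0, -4]],
    [-1, [0.039, 0.006, 0.008], [0, 0, -4]],
    [-1, [0.039, 0.009, 0.008], [0, 0, -4]],
    [-1, [0.038, 0.012, 0.008], [0, 0, -4]],
    [-1, [0.037, 0.015, 0.008], [0, 0, -4]]
  ]
}}

```text
time_s: 0.93
ee_pos: [0.4698, -0.2502, 0.2635]
eef_rot: [0.0, 0.758, 0.653, -0.0]
force: [1.0, -0.8, -1.0]
width: 0.0854
gripper_force: 0.0
```

Call:
{"op": "jog_arm", "data": {
  "targets": [
    [-1, [0.039, 0.004, 0.008], [0, 0, -4.4]],
    [-1, [0.039, 0.007, 0.008], [0, 0, -4.4]],
    [-1, [0.038, 0.01, 0.008], [0, 0, -4.4]],
    [-1, [0.037, 0.013, 0.008], [0, 0, -4.4]],
    [-1, [0.036, 0.016, 0.008], [0, 0, -4.4]]
  ]
}}

```text
time_s: 1.35
ee_pos: [0.5192, -0.0598, 0.2234]
eef_rot: [-0.0, 0.619, 0.786, -0.0]
force: [0.4, -0.1, -0.4]
width: 0.0853
gripper_force: 0.0
```

```bash
python3 plan.py "0.52 0.17 0.20 103.7 5" "0.505 0.350 0.16 103.7 5"
```

```text
now [ 0.5192 -0.0598  0.2234] yaw 103.53 tilt [-0.0001 -0.0002]
0.52 0.17 0.20 103.7 5
  [[0.0447, 0.0109, 0.0047], [0, 0, -0.03]]
  [[0.0446, 0.0109, 0.0047], [0, 0, -0.03]]
  [[0.0446, 0.011, 0.0047], [0, 0, -0.03]]
  [[0.0446, 0.011, 0.0047], [0, 0, -0.03]]
  [[0.0446, 0.011, 0.0047], [0, 0, -0.03]]
0.505 0.350 0.16 103.7 5
  [[0.0357, 0.0056, 0.008], [0, 0, -0.0]]
  [[0.0357, 0.0056, 0.008], [0, 0, -0.0]]
  [[0.0357, 0.0056, 0.008], [0, 0, -0.0]]
  [[0.0357, 0.0056, 0.008], [0, 0, -0.0]]
  [[0.0357, 0.0056, 0.008], [0, 0, -0.0]]
```

Call:
{"op": "jog_arm", "data": {
  "targets": [
    [-1, [0.04, 0.008, 0.006], [0, 0, 0]],
    [-1, [0.04, 0.008, 0.006], [0, 0, 0]],
    [-1, [0.04, 0.008, 0.006], [0, 0, 0]],
    [-1, [0.04, 0.008, 0.006], [0, 0, 0]],
    [-1, [0.04, 0.008, 0.006], [0, 0, 0]]
  ]
}}

```text
time_s: 1.77
ee_pos: [0.5115, 0.144, 0.1933]
eef_rot: [-0.0, 0.62, 0.784, -0.0]
force: [0.5, 0.3, 0.4]
width: 0.0855
gripper_force: 0.0
```

Call:
{"op": "jog_arm", "data": {
  "targets": [
    [-1, [0.04, 0.008, 0.006], [0, 0, 0]],
    [-1, [0.04, 0.008, 0.006], [0, 0, 0]],
    [-1, [0.04, 0.008, 0.006], [0, 0, 0]],
    [-1, [0.04, 0.008, 0.006], [0, 0, 0]],
    [-1, [0.04, 0.008, 0.006], [0, 0, 0]]
  ]
}}

```text
time_s: 2.18
ee_pos: [0.5043, 0.3478, 0.1631]
eef_rot: [0.0, 0.62, 0.784, -0.0]
force: [0.6, 0.1, 0.7]
width: 0.0856
gripper_force: 0.0
```

```bash
python3 plan.py "0.505 0.350 0.093 103.7 5"; python3 - <<'E'
from h import *
c=snap('scene'); im=c['image'][200:275,310:410]; c2=snap('top'); i2=c2['image'][150:225,130:230]
f=lambda q:cv2.resize(q,None,fx=3.9,fy=3.9,interpolation=cv2.INTER_CUBIC)
cv2.imwrite('pics/app.png',np.hstack([f(im),f(i2)])[...,::-1])
E
```

```text
now [0.5043 0.3478 0.1631] yaw 103.33 tilt [ 0.0001 -0.0005]
0.505 0.350 0.093 103.7 5
  [[0.0004, 0.0002, 0.014], [0, 0, -0.07]]
  [[0.0004, 0.0002, 0.014], [0, 0, -0.07]]
  [[0.0004, 0.0002, 0.014], [0, 0, -0.07]]
  [[0.0004, 0.0002, 0.014], [0, 0, -0.07]]
  [[0.0004, 0.0002, 0.014], [0, 0, -0.07]]
```

View pics/app.png

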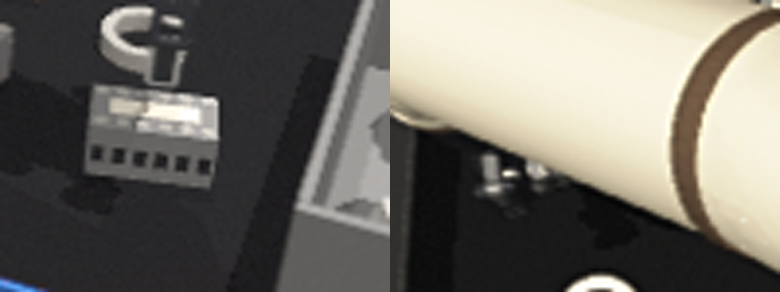

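The scene crop shows the terminal block at about (348,233) with a finger above it, around (354,215). The top view is blocked by the arm. I'll go down and grip.

Call:
{"op": "jog_arm", "data": {
  "targets": [
    [-1, [0.001, 0, 0.014], [0, 0, -0.1]],
    [-1, [0.001, 0, 0.014], [0, 0, -0.1]],
    [-1, [0, 0, 0.014], [0, 0, -0.1]],
    [-1, [0, 0, 0.014], [0, 0, 0]],
    [-1, [0, 0, 0.014], [0, 0, 0]]
  ]
}}

```text
time_s: 2.7
ee_pos: [0.5047, 0.346, 0.0917]
eef_rot: [0.0, 0.619, 0.785, -0.001]
force: [0.6, -0.7, -0.0]
width: 0.0852
gripper_force: 0.0
```

Call:
{"op": "jog_arm", "data": {
  "targets": [
    [0.0, [0, 0, 0], [0, 0, 0]],
    [1, [0, 0, 0], [0, 0, 0]],
    [1, [0, 0, 0], [0, 0, 0]],
    [1, [0, 0, 0], [0, 0, 0]],
    [1, [0, 0, 0], [0, 0, 0]]
  ]
}}

```text
time_s: 3.12
ee_pos: [0.5048, 0.3485, 0.0948]
eef_rot: [0.0, 0.618, 0.786, 0.001]
force: [-0.1, -0.5, -1.7]
width: 0.0488
gripper_force: 64.4
```

Call:
{"op": "jog_arm", "data": {
  "targets": [
    [1, [0, 0, 0], [0, 0, 0]],
    [1, [0, 0, 0], [0, 0, 0]],
    [1, [0, 0, 0], [0, 0, 0]],
    [1, [0, 0, 0], [0, 0, 0]],
    [1, [0, 0, 0], [0, 0, 0]]
  ]
}}

```text
time_s: 3.53
ee_pos: [0.5047, 0.3483, 0.0946]
eef_rot: [0.0, 0.618, 0.786, 0.0]
force: [-0.5, -1.7, 5.8]
width: 0.0493
gripper_force: 65.3
```

```bash
python3 plan.py "0.505 0.348 0.15 103.7 2" "0.52 0.25 0.24 103.7 3" "0.54 0.05 0.24 87 5" "0.55 -0.15 0.24 71.1 5" "0.550 -0.2585 0.2 71.1 5"
```

```text
now [0.5047 0.3483 0.0946] yaw 103.64 tilt [0.0003 0.0004]
0.505 0.348 0.15 103.7 2
  [[-0.0002, 0.0001, -0.0277], [0, 0, -0.03]]
  [[-0.0002, 0.0001, -0.0277], [0, 0, -0.03]]
0.52 0.25 0.24 103.7 3
  [[-0.0329, -0.0029, -0.03], [0, 0, -0.0]]
  [[-0.0329, -0.0029, -0.03], [0, 0, -0.0]]
  [[-0.0329, -0.0029, -0.03], [0, 0, -0.0]]
0.54 0.05 0.24 87 5
  [[-0.0398, -0.0056, -0.0], [0, 0, 3.34]]
  [[-0.0401, -0.0033, -0.0], [0, 0, 3.34]]
  [[-0.0402, -0.0009, -0.0], [0, 0, 3.34]]
  [[-0.0402, 0.0014, -0.0], [0, 0, 3.34]]
  [[-0.04, 0.0038, -0.0], [0, 0, 3.34]]
0.55 -0.15 0.24 71.1 5
  [[-0.0398, 0.0041, -0.0], [0, 0, 3.18]]
  [[-0.0396, 0.0063, -0.0], [0, 0, 3.18]]
  [[-0.0391, 0.0085, -0.0], [0, 0, 3.18]]
  [[-0.0386, 0.0106, -0.0], [0, 0, 3.18]]
  [[-0.038, 0.0128, -0.0], [0, 0, 3.18]]
0.550 -0.2585 0.2 71.1 5
  [[-0.0205, 0.007, 0.008], [0, 0, -0.0]]
  [[-0.0205, 0.007, 0.008], [0, 0, -0.0]]
  [[-0.0205, 0.007, 0.008], [0, 0, -0.0]]
  [[-0.0205, 0.007, 0.008], [0, 0, -0.0]]
  [[-0.0205, 0.007, 0.008], [0, 0, -0.0]]
```

Call:
{"op": "jog_arm", "data": {
  "targets": [
    [1, [0, 0, -0.02], [0, 0, 0]],
    [1, [0, 0, -0.03], [0, 0, 0]],
    [1, [-0.02, -0.002, -0.033], [0, 0, 0]],
    [1, [-0.027, -0.003, -0.03], [0, 0, 0]],
    [1, [-0.027, -0.003, -0.03], [0, 0, 0]]
  ]
}}

```text
time_s: 3.95
ee_pos: [0.5131, 0.2744, 0.2376]
eef_rot: [-0.0, 0.617, 0.787, -0.0]
force: [0.8, -0.3, -1.7]
width: 0.0484
gripper_force: 64.4
```

Call:
{"op": "jog_arm", "data": {
  "targets": [
    [1, [-0.039, -0.005, 0], [0, 0, 3.3]],
    [1, [-0.04, -0.003, 0], [0, 0, 3.3]],
    [1, [-0.04, -0.001, 0], [0, 0, 3.3]],
    [1, [-0.04, 0.001, 0], [0, 0, 3.3]],
    [1, [-0.04, 0.004, 0], [0, 0, 3.3]]
  ]
}}

```text
time_s: 4.37
ee_pos: [0.5338, 0.0738, 0.2366]
eef_rot: [-0.0, 0.725, 0.688, -0.0]
force: [0.2, -0.9, -1.8]
width: 0.0489
gripper_force: 64.5
```

Call:
{"op": "jog_arm", "data": {
  "targets": [
    [1, [-0.039, 0.004, 0], [0, 0, 3.2]],
    [1, [-0.039, 0.006, 0], [0, 0, 3.2]],
    [1, [-0.039, 0.008, 0], [0, 0, 3.2]],
    [1, [-0.038, 0.01, 0], [0, 0, 3.2]],
    [1, [-0.038, 0.013, 0], [0, 0, 3.2]]
  ]
}}

```text
time_s: 4.78
ee_pos: [0.543, -0.1237, 0.2366]
eef_rot: [-0.0, 0.814, 0.581, -0.0]
force: [1.1, 0.7, -1.8]
width: 0.049
gripper_force: 64.4
```

```bash
python3 plan.py "0.550 -0.2585 0.2 71.1 5"
```

```text
now [ 0.543  -0.1237  0.2366] yaw 71.01 tilt [-0.0002 -0.0002]
0.550 -0.2585 0.2 71.1 5
  [[-0.025, 0.0101, 0.0073], [0, 0, -0.02]]
  [[-0.025, 0.0101, 0.0073], [0, 0, -0.02]]
  [[-0.0251, 0.0101, 0.0073], [0, 0, -0.02]]
  [[-0.0251, 0.0101, 0.0073], [0, 0, -0.02]]
  [[-0.0251, 0.0101, 0.0073], [0, 0, -0.02]]
```

Call:
{"op": "jog_arm", "data": {
  "targets": [
    [1, [-0.03, 0.012, 0.008], [0, 0, 0]],
    [1, [-0.03, 0.012, 0.008], [0, 0, 0]],
    [1, [-0.03, 0.012, 0.008], [0, 0, 0]],
    [1, [-0.025, 0.01, 0.008], [0, 0, 0]],
    [1, [-0.01, 0.0045, 0.006], [0, 0, 0]]
  ]
}}

```text
time_s: 5.2
ee_pos: [0.5496, -0.2622, 0.1973]
eef_rot: [0.0, 0.815, 0.579, -0.001]
force: [-0.2, -0.8, -1.8]
width: 0.0489
gripper_force: 64.4
```

Call:
{"op": "jog_arm", "data": {
  "targets": [
    [1, [0, 0, 0.01], [0, 0, 0]],
    [1, [0, 0, 0.01], [0, 0, 0]],
    [1, [0, 0, 0.008], [0, 0, 0]],
    [1, [0, 0, 0], [0, 0, 0]],
    [1, [0, 0, 0], [0, 0, 0]]
  ]
}}

```text
time_s: 5.62
ee_pos: [0.5512, -0.2542, 0.1703]
eef_rot: [-0.001, 0.812, 0.583, -0.0]
force: [-0.2, -0.3, -1.4]
width: 0.049
gripper_force: 64.4
```

```bash
python3 plan.py "0.550 -0.2585 0.165 71.1 5"; python3 - <<'E'
from h import *
c=snap('scene'); im=c['image'][120:240,90:250]; c2=snap('top'); i2=c2['image'][120:240,290:410]; np.savez('t1.npz',**c2); np.savez('s1.npz',**c)
f=lambda q:cv2.resize(q,None,fx=2.8,fy=2.8,interpolation=cv2.INTER_CUBIC)
cv2.imwrite('pics/over.png',np.hstack([f(im),f(i2)])[...,::-1])
E
```

```text
now [ 0.5512 -0.2542  0.1703] yaw 71.33 tilt [-0.0009 -0.0001]
0.550 -0.2585 0.165 71.1 5
  [[-0.0009, 0.0001, 0.0011], [0, 0, 0.05]]
  [[-0.0009, 0.0001, 0.0011], [0, 0, 0.05]]
  [[-0.0009, 0.0001, 0.0011], [0, 0, 0.05]]
  [[-0.0009, 0.0001, 0.0011], [0, 0, 0.05]]
  [[-0.0009, 0.0001, 0.0011], [0, 0, 0.05]]
```

View pics/over.png

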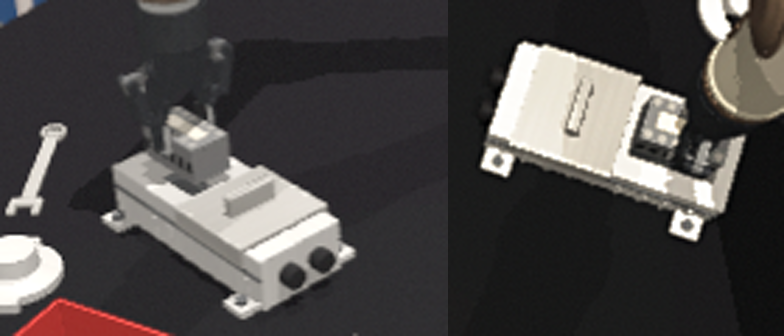

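The left half (scene) shows the block held level over the recess. In the right half (top), the +y end of the block shows beyond the gripper. I'll measure that visible end relative to the mouth.

```bash
python3 - <<'E'
from h import *
s=r.read_state(); p=np.array(s['ee_pos']); print(p.round(4), s['eef_rot'].round(4))
a=np.radians(71.1); L=np.array([np.cos(a),np.sin(a)]); S=np.array([np.sin(a),-np.cos(a)])
for n,f in [('top','t1'),('scene','s1')]:
    c=dict(np.load(f+'.npz')); X=cloud(c)
    D=X[...,:2]-p[:2]; l=D@L; t=D@S; Z=X[...,2]
    m=(abs(l)<.08)&(abs(t)<.035)&(Z>.112)&(Z<.128)
    print(n,m.sum(),'z med',np.median(Z[m&(l>.02)]).round(4),'l',np.percentile(l[m],[0,2,98,100]).round(4),'t',np.percentile(t[m&(l>.015)],[0,2,98,100]).round(4))
    # +y end face / long face
    for nm,q in [('face',(abs(l)<.08)&(abs(t)<.035)&(Z>.082)&(Z<.117))]:
        print(nm,q.sum(),'l',np.percentile(l[q],[2,50,98]).round(4),'t',np.percentile(t[q],[2,50,98]).round(4), 'z',np.percentile(Z[q],[2,98]).round(4))
    qq=(abs(l)<.08)&(abs(t)<.05)&(Z>.072)&(Z<.112)&(l>.03)
    if qq.any(): print(' endface l med',np.median(l[qq]).round(4),'t',np.percentile(t[qq],[2,98]).round(4),qq.sum())
E
```

```text
[ 0.5518 -0.2552  0.1714] [2.000e-04 8.128e-01 5.826e-01 3.000e-04]
top 309 z med 0.1208 l [-0.0416 -0.0405  0.048   0.0485] t [-0.0261 -0.0255  0.0228  0.0248]
face 101 l [-0.0395  0.0357  0.0486] t [-0.0305 -0.0247  0.023 ] z [0.0831 0.1162]
 endface l med 0.0481 t [-0.0371  0.0387] 63
scene 259 z med 0.1198 l [-0.0401 -0.0356  0.0485  0.0502] t [-0.024  -0.023   0.0249  0.0255]
face 260 l [-0.0367  0.0414  0.0507] t [-0.0234  0.0216  0.0315] z [0.0832 0.1158]
 endface l med 0.0459 t [-0.0234  0.0247] 165
```

Call:
{"op": "jog_arm", "data": {
  "targets": [
    [1, [-0.003, -0.001, 0], [0, 0, 0.1]],
    [1, [-0.0025, 0, 0], [0, 0, 0]],
    [1, [0, 0, 0], [0, 0, 0]],
    [1, [0, 0, 0], [0, 0, 0]],
    [1, [0, 0, 0], [0, 0, 0]]
  ]
}}

```text
time_s: 6.13
ee_pos: [0.5485, -0.2617, 0.1711]
eef_rot: [0.0, 0.814, 0.581, 0.0]
force: [0.2, 0.2, -1.1]
width: 0.0491
gripper_force: 64.4
```

```bash
python3 plan.py "0.549 -0.26 0.165 71.1 1"
```

```text
now [ 0.5485 -0.2617  0.1711] yaw 71.02 tilt [0.0002 0.0001]
0.549 -0.26 0.165 71.1 1
  [[0.0017, -0.0001, 0.0061], [0, 0, -0.08]]
```

Call:
{"op": "jog_arm", "data": {
  "targets": [
    [1, [0.0015, 0, 0.004], [0, 0, 0]],
    [1, [0, 0, 0.005], [0, 0, 0]],
    [1, [0, 0, 0.005], [0, 0, 0]],
    [1, [0, 0, 0.005], [0, 0, 0]],
    [1, [0, 0, 0], [0, 0, 0]]
  ]
}}

```text
time_s: 6.55
ee_pos: [0.5481, -0.2597, 0.1503]
eef_rot: [-0.001, 0.814, 0.581, -0.001]
force: [-0.8, 0.7, -0.9]
width: 0.0487
gripper_force: 64.4
```

Call:
{"op": "jog_arm", "data": {
  "targets": [
    [1, [0, 0, 0.004], [0, 0, 0]],
    [1, [0, 0, 0.004], [0, 0, 0]],
    [1, [0, 0, 0.003], [0, 0, 0]],
    [1, [0, 0, 0], [0, 0, 0]],
    [1, [0, 0, 0], [0, 0, 0]]
  ]
}}

```text
time_s: 6.97
ee_pos: [0.5489, -0.2599, 0.1407]
eef_rot: [-0.0, 0.814, 0.581, -0.0]
force: [0.2, 0.4, -0.7]
width: 0.0484
gripper_force: 64.4
```

Call:
{"op": "jog_arm", "data": {
  "targets": [
    [1, [0, 0, 0.003], [0, 0, 0]],
    [1, [0, 0, 0], [0, 0, 0]],
    [-0.2, [0, 0, 0], [0, 0, 0]],
    [-0.8, [0, 0, 0], [0, 0, 0]],
    [-0.8, [0, 0, 0], [0, 0, 0]]
  ]
}}

```text
time_s: 7.38
ee_pos: [0.5493, -0.2601, 0.1383]
eef_rot: [0.0, 0.814, 0.581, 0.0]
force: [0.3, 1.1, 0.6]
width: 0.0738
gripper_force: 0.0
```

Call:
{"op": "jog_arm", "data": {
  "targets": [
    [-1, [0, 0, -0.01], [0, 0, 0]],
    [-1, [0, 0, -0.02], [0, 0, 0]],
    [-1, [0, 0, -0.02], [0, 0, 0]],
    [1, [0, 0, 0], [0, 0, 0]],
    [1, [0, 0, 0], [0, 0, 0]]
  ]
}}

```text
time_s: 7.8
ee_pos: [0.5501, -0.2604, 0.19]
eef_rot: [0.002, 0.814, 0.581, 0.001]
force: [-0.0, 0.8, -0.3]
width: 0.064
gripper_force: 0.0
```

Call:
{"op": "jog_arm", "data": {
  "targets": [
    [1, [0, 0, 0], [0, 0, 0]],
    [1, [0, 0, 0], [0, 0, 0]],
    [1, [0, 0, 0], [0, 0, 0]],
    [1, [0, 0, 0], [0, 0, 0]],
    [1, [0, 0, 0], [0, 0, 0]]
  ]
}}

```text
time_s: 8.22
ee_pos: [0.5487, -0.2598, 0.1873]
eef_rot: [-0.001, 0.814, 0.581, -0.0]
force: [-0.4, -0.2, -0.2]
width: 0.0004
gripper_force: 0.0
```

```bash
python3 plan.py "0.55 -0.2573 0.165 71.1 1"; python3 - <<'E'
from h import *
c=snap('scene'); im=c['image'][120:240,90:250]; c2=snap('top'); i2=c2['image'][120:240,290:410]
f=lambda q:cv2.resize(q,None,fx=2.8,fy=2.8,interpolation=cv2.INTER_CUBIC)
cv2.imwrite('pics/rel.png',np.hstack([f(im),f(i2)])[...,::-1])
for n,c in [('scene',c),('top',c2)]:
    X=cloud(c); D=X[...,:2]-[.55,-.2573]; l=D@[.324,.946]; t=D@[.946,-.324]
    for nm,a,b in [('+y end',.025,.04),('-y end',-.04,-.025)]:
        m=(l>a)&(l<b)&(abs(t)<.018)&(X[...,2]<.1); z=X[...,2][m]; print(n,nm,m.sum(),np.median(z).round(4) if m.any() else '')
E
```

```text
now [ 0.5487 -0.2598  0.1873] yaw 71.05 tilt [-0.0005 -0.0002]
0.55 -0.2573 0.165 71.1 1
  [[0.0028, 0.0004, 0.0223], [0, 0, -0.05]]
scene +y end 62 0.0715
scene -y end 49 0.0738
top +y end 60 0.0783
top -y end 1 0.081
```

View pics/rel.png

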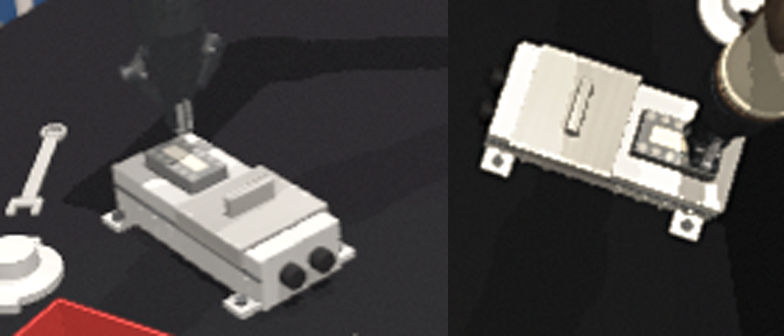

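The block is seated in the recess and level, standing proud as expected, with the shut fingertips over its middle (scene crop about (183,125)). I'll press it down.

Call:
{"op": "jog_arm", "data": {
  "targets": [
    [1, [0.003, 0, 0.01], [0, 0, 0]],
    [1, [0, 0, 0.01], [0, 0, 0]],
    [1, [0, 0, 0.008], [0, 0, 0]],
    [1, [0, 0, 0.003], [0, 0, 0]],
    [1, [0, 0, 0.003], [0, 0, 0]]
  ]
}}

```text
time_s: 8.73
ee_pos: [0.5494, -0.2569, 0.1526]
eef_rot: [-0.001, 0.814, 0.581, -0.0]
force: [-0.2, -0.5, -0.1]
width: -0.0002
gripper_force: 0.0
```

Call:
{"op": "jog_arm", "data": {
  "targets": [
    [1, [0, 0, 0.003], [0, 0, 0]],
    [1, [0, 0, 0.003], [0, 0, 0]],
    [1, [0, 0, 0.003], [0, 0, 0]],
    [1, [0, 0, 0], [0, 0, 0]],
    [1, [0, 0, 0], [0, 0, 0]]
  ]
}}

```text
time_s: 9.15
ee_pos: [0.5499, -0.2571, 0.1453]
eef_rot: [0.0, 0.814, 0.581, -0.0]
force: [-2.0, 1.8, 3.6]
width: 0.0004
gripper_force: 2.1
```

Call:
{"op": "jog_arm", "data": {
  "targets": [
    [1, [0, 0, 0.003], [0, 0, 0]],
    [1, [0, 0, 0.003], [0, 0, 0]],
    [1, [0, 0, 0.003], [0, 0, 0]],
    [1, [0, 0, 0], [0, 0, 0]],
    [1, [0, 0, 0], [0, 0, 0]]
  ]
}}

```text
time_s: 9.57
ee_pos: [0.5499, -0.2571, 0.1364]
eef_rot: [0.0, 0.814, 0.581, -0.0]
force: [-2.5, 1.3, 5.0]
width: -0.0001
gripper_force: 2.5
```

Call:
{"op": "jog_arm", "data": {
  "targets": [
    [1, [0, 0, 0.002], [0, 0, 0]],
    [1, [0, 0, 0.002], [0, 0, 0]],
    [1, [0, 0, 0.001], [0, 0, 0]],
    [1, [0, 0, 0], [0, 0, 0]],
    [1, [0, 0, 0], [0, 0, 0]]
  ]
}}

```text
time_s: 9.98
ee_pos: [0.5501, -0.257, 0.1331]
eef_rot: [0.0, 0.814, 0.581, -0.0]
force: [-6.4, 2.9, 17.8]
width: -0.0002
gripper_force: 8.8
```

Call:
{"op": "jog_arm", "data": {
  "targets": [
    [1, [0, 0, 0.002], [0, 0, 0]],
    [1, [0, 0, 0.002], [0, 0, 0]],
    [1, [0, 0, 0.001], [0, 0, 0]],
    [1, [0, 0, 0], [0, 0, 0]],
    [1, [0, 0, 0], [0, 0, 0]]
  ]
}}

```text
time_s: 10.4
ee_pos: [0.5507, -0.257, 0.1327]
eef_rot: [0.002, 0.814, 0.581, -0.001]
force: [-19.1, 7.0, 51.6]
width: -0.0003
gripper_force: 25.8
```

Call:
{"op": "jog_arm", "data": {
  "targets": [
    [1, [0, 0, -0.01], [0, 0, 0]],
    [1, [0, 0, -0.02], [0, 0, 0]],
    [1, [0.01, 0, -0.03], [0, 0, 0]],
    [1, [0.035, 0, -0.015], [0, 0, 0]],
    [1, [0.035, 0, 0], [0, 0, 0]]
  ]
}}

```text
time_s: 10.82
ee_pos: [0.5782, -0.1839, 0.2051]
eef_rot: [0.004, 0.815, 0.579, 0.002]
force: [1.6, 0.8, 0.1]
width: -0.0001
gripper_force: 0.0
```

Call:
{"op": "jog_arm", "data": {
  "targets": [
    [1, [0.04, 0, 0], [0, 0, 0]],
    [1, [0.025, 0, 0], [0, 0, 0]],
    [1, [0, 0, 0], [0, 0, 0]],
    [1, [0, 0, 0], [0, 0, 0]],
    [1, [0, 0, 0], [0, 0, 0]]
  ]
}}

```text
time_s: 11.23
ee_pos: [0.597, -0.1208, 0.2007]
eef_rot: [0.0, 0.814, 0.581, -0.0]
force: [-0.4, -0.3, -0.1]
width: -0.0004
gripper_force: 0.0
```

```bash
python3 plan.py "0.5976 -0.1182 0.149 71.1 5"; python3 - <<'E'
from h import *
c=snap('scene'); im=c['image'][120:240,90:250]; c2=snap('top'); i2=c2['image'][120:240,290:410]
f=lambda q:cv2.resize(q,None,fx=2.8,fy=2.8,interpolation=cv2.INTER_CUBIC)
cv2.imwrite('pics/pressed.png',np.hstack([f(im),f(i2)])[...,::-1])
for n,c in [('scene',c),('top',c2)]:
    X=cloud(c); D=X[...,:2]-[.55,-.2573]; l=D@[.324,.946]; t=D@[.946,-.324]
    for nm,a,b in [('+y end',.025,.04),('mid',-.02,.02),('-y end',-.04,-.025),('rim',-.064,-.052)]:
        m=(l>a)&(l<b)&(abs(t)<.018)&(X[...,2]<.1); z=X[...,2][m]; print(n,nm,m.sum(),np.median(z).round(4) if m.any() else '')
E
```

```text
now [ 0.597  -0.1208  0.2007] yaw 71.04 tilt [ 0.0003 -0.0003]
0.5976 -0.1182 0.149 71.1 5
  [[0.0005, -0.0, 0.0103], [0, 0, -0.01]]
  [[0.0005, -0.0, 0.0103], [0, 0, -0.01]]
  [[0.0005, -0.0, 0.0103], [0, 0, -0.01]]
  [[0.0005, -0.0, 0.0103], [0, 0, -0.01]]
  [[0.0005, -0.0, 0.0103], [0, 0, -0.01]]
scene +y end 64 0.057
scene mid 149 0.0568
scene -y end 55 -0.7424
scene rim 42 0.0533
top +y end 56 0.0598
top mid 155 0.0602
top -y end 41 0.0606
top rim 2 0.0615
```

View pics/pressed.png

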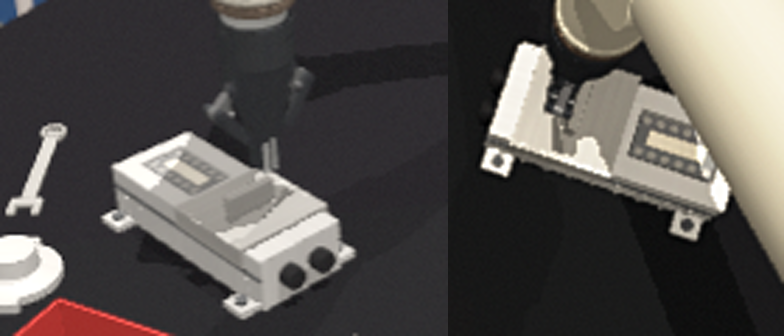

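The block is flush and level: its top is at 60 to 60.6 mm and the rim is at 62 mm. The fingers are on the +y side of the tab (top crop about (562,97)). I'll go down behind the tab and push it closed.

Call:
{"op": "jog_arm", "data": {
  "targets": [
    [1, [0.001, 0, 0.014], [0, 0, 0]],
    [1, [0, 0, 0.014], [0, 0, 0]],
    [1, [0, 0, 0.014], [0, 0, 0]],
    [1, [0, 0, 0.01], [0, 0, 0]],
    [1, [0, 0, 0], [0, 0, 0]]
  ]
}}

```text
time_s: 11.75
ee_pos: [0.595, -0.1192, 0.1451]
eef_rot: [-0.002, 0.814, 0.581, -0.002]
force: [-0.6, 0.7, -0.4]
width: 0.0001
gripper_force: 0.0
```

Call:
{"op": "jog_arm", "data": {
  "targets": [
    [1, [-0.004, 0, 0], [0, 0, 0]],
    [1, [-0.006, 0, 0], [0, 0, 0]],
    [1, [-0.008, 0, 0], [0, 0, 0]],
    [1, [-0.008, 0, 0], [0, 0, 0]],
    [1, [-0.008, 0, 0], [0, 0, 0]]
  ]
}}

```text
time_s: 12.17
ee_pos: [0.5867, -0.1515, 0.1495]
eef_rot: [0.0, 0.814, 0.581, 0.001]
force: [1.9, 3.2, -1.0]
width: -0.0
gripper_force: 1.6
```

Call:
{"op": "jog_arm", "data": {
  "targets": [
    [1, [-0.012, 0, 0], [0, 0, 0]],
    [1, [-0.014, 0, 0], [0, 0, 0]],
    [1, [-0.014, 0, 0], [0, 0, 0]],
    [1, [-0.014, 0, 0], [0, 0, 0]],
    [1, [-0.012, 0, 0], [0, 0, 0]]
  ]
}}

```text
time_s: 12.58
ee_pos: [0.5645, -0.2161, 0.1494]
eef_rot: [0.001, 0.814, 0.58, 0.0]
force: [1.6, 3.1, 2.4]
width: -0.0
gripper_force: 1.8
```

Call:
{"op": "jog_arm", "data": {
  "targets": [
    [1, [-0.008, 0, 0], [0, 0, 0]],
    [1, [-0.006, 0, 0], [0, 0, 0]],
    [1, [-0.005, 0, 0], [0, 0, 0]],
    [1, [-0.003, 0, 0], [0, 0, 0]],
    [1, [0, 0, 0], [0, 0, 0]]
  ]
}}

```text
time_s: 13.0
ee_pos: [0.5571, -0.2355, 0.1487]
eef_rot: [-0.0, 0.814, 0.581, -0.001]
force: [0.3, 0.1, 0.1]
width: -0.0
gripper_force: 0.0
```

```bash
python3 plan.py "0.5555 -0.2412 0.149 71.1 1"
```

```text
now [ 0.5571 -0.2355  0.1487] yaw 71.0 tilt [-0.0001 -0.0006]
0.5555 -0.2412 0.149 71.1 1
  [[-0.0059, 0.0004, -0.0003], [0, 0, -0.1]]
```

Call:
{"op": "jog_arm", "data": {
  "targets": [
    [1, [-0.002, 0, 0], [0, 0, 0]],
    [1, [-0.002, 0, 0], [0, 0, 0]],
    [1, [-0.002, 0, 0], [0, 0, 0]],
    [1, [-0.001, 0, 0], [0, 0, 0]],
    [1, [0, 0, 0], [0, 0, 0]]
  ]
}}

```text
time_s: 13.42
ee_pos: [0.555, -0.241, 0.1486]
eef_rot: [-0.0, 0.814, 0.581, -0.0]
force: [-0.1, 2.4, -0.8]
width: -0.0001
gripper_force: 0.9
```

Call:
{"op": "jog_arm", "data": {
  "targets": [
    [1, [-0.001, 0, 0], [0, 0, 0]],
    [1, [-0.001, 0, 0], [0, 0, 0]],
    [1, [-0.001, 0, 0], [0, 0, 0]],
    [1, [0, 0, 0], [0, 0, 0]],
    [1, [0, 0, 0], [0, 0, 0]]
  ]
}}

```text
time_s: 13.83
ee_pos: [0.5541, -0.2438, 0.1487]
eef_rot: [-0.0, 0.814, 0.581, -0.0]
force: [-1.4, 2.6, -1.1]
width: -0.0001
gripper_force: 1.4
```

Call:
{"op": "jog_arm", "data": {
  "targets": [
    [1, [-0.001, 0, 0], [0, 0, 0]],
    [1, [-0.001, 0, 0], [0, 0, 0]],
    [1, [-0.001, 0, 0], [0, 0, 0]],
    [1, [0, 0, 0], [0, 0, 0]],
    [1, [0, 0, 0], [0, 0, 0]]
  ]
}}

```text
time_s: 14.25
ee_pos: [0.5541, -0.244, 0.1487]
eef_rot: [-0.001, 0.813, 0.582, 0.001]
force: [0.8, 7.4, -2.2]
width: -0.0003
gripper_force: 3.9
```

Call:
{"op": "jog_arm", "data": {
  "targets": [
    [1, [-0.001, 0, 0], [0, 0, 0]],
    [1, [-0.001, 0, 0], [0, 0, 0]],
    [1, [-0.001, 0, 0], [0, 0, 0]],
    [1, [0, 0, 0], [0, 0, 0]],
    [1, [0, 0, 0], [0, 0, 0]]
  ]
}}

```text
time_s: 14.67
ee_pos: [0.554, -0.2443, 0.1488]
eef_rot: [-0.002, 0.813, 0.583, 0.003]
force: [2.2, 13.6, -1.2]
width: 0.0001
gripper_force: 6.4
```

Call:
{"op": "jog_arm", "data": {
  "targets": [
    [1, [0.008, 0, 0], [0, 0, 0]],
    [1, [0.01, 0, -0.002], [0, 0, 0]],
    [1, [0.01, 0, -0.02], [0, 0, 0]],
    [1, [0.01, 0, -0.035], [0, 0, 0]],
    [1, [0.03, 0, -0.02], [0, 0, 0]]
  ]
}}

```text
time_s: 15.08
ee_pos: [0.5746, -0.1908, 0.2284]
eef_rot: [0.002, 0.816, 0.578, -0.001]
force: [1.1, -2.0, 0.5]
width: 0.0
gripper_force: 0.0
```

Call:
{"op": "jog_arm", "data": {
  "targets": [
    [1, [0.035, 0, -0.02], [0, 0, 0]],
    [1, [0.035, 0, -0.02], [0, 0, 0]],
    [1, [0.035, 0, 0], [0, 0, 0]],
    [1, [0.035, 0, 0], [0, 0, 0]],
    [1, [0.02, 0, 0], [0, 0, 0]]
  ]
}}

```text
time_s: 15.5
ee_pos: [0.6282, -0.0297, 0.2679]
eef_rot: [0.001, 0.813, 0.582, 0.002]
force: [0.1, 0.8, -0.4]
width: 0.0
gripper_force: 0.0
```

```bash
python3 - <<'E'
from h import *
c=snap('scene'); im=c['image'][120:240,90:250]; c2=snap('top'); i2=c2['image'][90:220,150:410]
cv2.imwrite('pics/final.png',np.hstack([cv2.resize(im,(400,300)),cv2.resize(i2,(400,300))])[...,::-1])
X=cloud(c2); Z=X[...,2]; near=np.hypot(X[...,0]-.55,X[...,1]+.257)
rep('tab',onplane(c2,big((near<.06)&(Z>.086)&(Z<.1)),.092)); rep('plate',onplane(c2,big((near<.1)&(Z>.0645)&(Z<.075)),.068))
for n,(x,y) in dict(long=(.4524,.1627),sq=(.6074,.1575)).items():
    rep(n,onplane(c2,big((np.hypot(X[...,0]-x,X[...,1]-y)<.075)&(Z>.0415)&(Z<.055)),.045))
E
```

```text
Traceback (most recent call last):
  File "h.py", line 24, in big
    k,l,st,_=cv2.connectedComponentsWithStats(m.astype(np.uint8)); return l==1+st[1:,4].argmax()
                                                                               ~~~~~~~~~~~~~~~^^
ValueError: attempt to get argmax of an empty sequence
```

View pics/final.png

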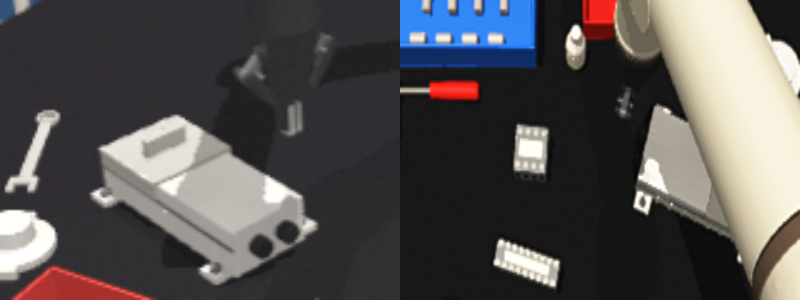

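The scene view shows the cover fully over the recess and the gripper clear of it. The stop was felt at about 14 N. I'll check the tab's travel in the scene camera before handing in.

```bash
python3 - <<'E'
from h import *
c=snap('scene'); X=cloud(c); Z=X[...,2]
rep('tab scene',onplane(c,big((np.hypot(X[...,0]-.55,X[...,1]+.257)<.06)&(Z>.087)&(Z<.1)),.092))
rep('plate+',onplane(c,big((np.hypot(X[...,0]-.55,X[...,1]+.257)<.09)&(Z>.0655)&(Z<.072)),.068))
E
```

```text
tab scene 54 mean [ 0.5557 -0.2558] rect [ 0.5544 -0.255   0.0169  0.0577] pca deg 162.41 pca size [0.0171 0.0589]
plate+ 502 mean [ 0.5594 -0.2533] rect [ 0.553  -0.2549  0.1202  0.119 ] pca deg 140.63 pca size [0.1187 0.1259]
```

```bash
python3 -c "
from workcell import ticket
print(ticket.close_job())"
```

```text
the job is handed in; nothing more can be done
None
```

I put the terminal block in the recess, pressed it down to its stop so it sits flush and level, slid the cover closed against its stop, and handed the job in at about 15.5 s; I didn't touch the other two modules or the sealant bottle.

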